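Charge a mill jar with grinding media using a scoop

ROBOT

A 6-joint arm with a two-finger parallel gripper is mounted at the origin on the work surface. World frame = base frame: x ahead of the robot, y to its left, z up, the work surface at z = 0. Lengths are in m, angles in rad, forces in N, time in s.
With the tool pointing down it reaches from about 0.375 to 0.975 m from the base axis. Payload 3.8 kg.
Tool frame: the origin (TCP) lies at the very end of the fingers, on their centre line; the grasp point (between the pads) lies 19 mm behind it (r.pinch_z is the z of the grasp point in the tool frame, in m); z points along the fingers, y is the line along which they close (so a half turn about z gives the same grasp; the last joint's range is limited). The gripper opens to 85 mm and grips with 20 to 120 N. Pads are 22 mm wide; open, the fingers measure 114 mm over their backs; the gripper's body (76 mm by 85 mm) begins 54 mm behind the grasp point. The pads swing forward as they close: fully open they stand 13 mm farther back than shut.
Start: joints at [1.064, 0.264, 1.604, -0, 1.274, -0.037], TCP at [0.306, 0.602, 0.197] pointing down, gripper open.
Joint ranges: [-2.63, 2.63], [-0.94, 2.18], [0.31, 2.57], [-1.31, 4.45], [0, 2.66], [-2.55, 2.55]. Speed limits (rad/s): [2.57, 2.57, 3.14, 3.14, 3.14, 3.14].

INTERFACE

Orientations are given as a unit quaternion [x, y, z, w].
In Python, from workcell import r, imaging gives the robot as it stands. Calls block until the motion is done:
- r.move_to(position, orientation): joint-space move of the TCP to a pose.
- r.line_to(position, rot=None, rate=0.15, threshold=None): straight line of the TCP; rot=None keeps the orientation; rate is the mean speed in m/s. With threshold (N) it stops when the force on the tool has changed by that much, and returns True; else False.
- r.movej(angles): joint-space move.
- r.set_gripper(opening, strength=None): finger opening in m; strength is the grip in N (None keeps the last); returns when the fingers have stopped.
- r.dwell(seconds).
- r.ik(position, orientation): joint angles nearest the present ones, or None.
- r.sense(): the state.
- imaging.read_camera(name): name is "side" or "top" or "wrist"; returns a dict with "color" (480x640x3 uint8, blue, green, red), "intrinsics" (3x3 intrinsics, pixels), "R" (3x3) and "t" (3): a world point X has camera coordinates R X + t; the wrist camera has in their place "T_tool_cam" (4x4, takes a point from camera to tool coordinates, whose origin is the TCP and whose axes are the flange's). Camera axes: x right, y down, z forward; pixel columns grow to the right and rows downward; lengths in m; the calibration is good to about 2 mm. A picture is of the moment at which its call begins: read the wrist's pose just before it. There is no depth.
A pose or a line that the arm cannot do raises r.PlanningError and nothing moves.
- r.sign_off(): hands the job in; it is judged then, once.
The state is a dict: "time": time; "joint_pos": joint angles; "qvel": joint speeds; "effort": joint torques, N m; "tcp_pos": TCP position; "tool_rot": TCP orientation; "ft_force": force on the tool from outside, world axes, zero at the start; "ft_torque": the same for the moment, N m; "opening": finger opening in m; "gripper_force": force on a finger pad.
Only numpy, scipy, OpenCV 4.12 (cv2) and the standard library are available. Lean on these libraries where they do the work, as an engineer would, in place of code of your own. Each camera call takes 0.05 s, during which the arm holds its last target. There are 200 camera calls.

TASK

Charge the open mill jar: with the scoop, take up grinding cylinders from the steel pan and tip at least three of them into the jar, lip held close over its mouth, then lay the scoop back flat on its rubber mat and let go. Keep the media clean, never touching them with the fingers, leave none lying about (each one ends in the jar or in the pan), and do not shift the jar or disturb the crucible and the brush that lie in front of the pan.

Things in the scene. Friction and masses are not known exactly. Their poses are not given: they have to be found in the camera images.
- scoop_grip (a point): mid-grip of the handle of the loose cast-aluminium scoop (0.2 kg). Scoop axes: x from handle to lip, y across, z up from its flat floor. The handle, straight, flat-sided, 20 mm wide (y), 14 thick, 112 long, rises from the rear wall leaning back (to -x) 35 degrees from z and ends 30 mm beyond this point. This point is 88 mm behind the bowl's middle, 135 behind the lip, 90 above the underside.
- scoop_bowl (a point): middle of the scoop's bowl, 18 mm above its underside; axes as scoop_grip. The bowl is a flat-floored trough open at the front (+x): 95 mm long, 94 mm wide at the lip (89 inside), 86 at the rear wall, 36 mm deep, floor and sides 2.5 mm thick; the floor's front 14 mm is bevelled to a thin lip and the sides are cut down towards the lip.
- scoop_lip (a point): middle of the scoop's front lip, on the underside (47.5 mm ahead of the middle of the bowl; same axes as scoop_grip)
- mat: black rubber mat fixed on the bench, 200 mm (x) by 130 mm (y), 4 mm thick; the scoop stands on it at first on its flat floor, lip towards the mat's +x. Origin: centre of its underside, at bench height; z up.
- pan: rectangular stainless pan of grinding media, fixed; inside 260 mm (x) by 112 mm (y); floor 2 mm and rim 48 mm above the bench; upright walls, flat flange 14 mm wide round the rim. Origin: centre of its underside, at bench height; x along its length, from the end nearer the robot to the far end; z up. At first the pieces lie in its far 60 percent.
- jar_mouth (a point): centre of the mouth of the open white porcelain mill jar: a loose plain round pot (1.6 kg) with two thin black bands, upright on the bench; outside diameter 140 mm, mouth and bore 116 mm, height 105 mm (this point is 105 mm above the bench), floor 10 mm thick. z up.
- jar_inside (a point): middle of the space inside the jar, on its axis, 50 mm above the bench; a cylinder in the jar has its centre within 62 mm of it
- piece0: one of five alike loose grinding cylinders of white alumina with domed ends: 28 mm thick, 38 mm long over the domes, 63 g, smooth and slippery (friction about 0.35); pebble-like, it rolls sideways. Origin at its centre, x along its axis. At first lying in the pan.
- piece1: one of five alike loose grinding cylinders of white alumina with domed ends: 28 mm thick, 38 mm long over the domes, 63 g, smooth and slippery (friction about 0.35); pebble-like, it rolls sideways. Origin at its centre, x along its axis. At first lying in the pan.
- piece2: one of five alike loose grinding cylinders of white alumina with domed ends: 28 mm thick, 38 mm long over the domes, 63 g, smooth and slippery (friction about 0.35); pebble-like, it rolls sideways. Origin at its centre, x along its axis. At first lying in the pan.
- piece3: one of five alike loose grinding cylinders of white alumina with domed ends: 28 mm thick, 38 mm long over the domes, 63 g, smooth and slippery (friction about 0.35); pebble-like, it rolls sideways. Origin at its centre, x along its axis. At first lying in the pan.
- piece4: one of five alike loose grinding cylinders of white alumina with domed ends: 28 mm thick, 38 mm long over the domes, 63 g, smooth and slippery (friction about 0.35); pebble-like, it rolls sideways. Origin at its centre, x along its axis. At first lying in the pan.
- crucible_mid (a point): small white crucible, 54 mm wide, 42 mm high, loose; not needed. Half-way up.
- brush_grip (a point): hand brush of 160 mm lying on the bench, loose; not needed. Middle of its handle.
There are look-alikes about, which are no part of the job. What is shaped like the piece0 but yellow is not meant.

How it is judged:
By the outcome, as a careful person would: the job done as asked, in the order asked, and still so for the second after the job is handed in, with the robot touching nothing.
It also fails if it takes over 69 s, if anything falls off the work surface, if the arm or the gripper's body presses on something with over 40 N, if the wrist force passes 120 N, or if a joint passes its speed limit or range.

## Working session

There is one attempt and no reset: what is moved stays moved. The work goes in short steps, each a Python script; the robot and the scene stay as the last script left them, time stands still between calls to the robot, and variables do not carry over. Pictures are saved under pics/ and viewed, at most 10 in all, crops included, and the job is handed in when it is done.

```bash
mkdir -p pics; ls; python3 - <<'E'
from workcell import r, imaging
import cv2,numpy as np
for n in("top","side"):
    c=imaging.read_camera(n); cv2.imwrite(f"pics/{n}0.png",c["color"]); print(n,c["intrinsics"],c["R"],c["t"])
s=r.sense();print(s["time"],s["tcp_pos"],s["tool_rot"],r.pinch_z)
c=imaging.read_camera("wrist");print(c["T_tool_cam"],c["intrinsics"])
E
```

```text
pics
top [[595.35353265   0.         314.01761753]
 [  0.         595.35353265 227.21912184]
 [  0.           0.           1.        ]] [[ 1.22094652e-02 -9.99925443e-01 -1.95061479e-04]
 [-9.78364180e-01 -1.19059017e-02 -2.06547284e-01]
 [ 2.06529562e-01  2.71267304e-03 -9.78436601e-01]] [0.00865935 0.54827487 0.99231437]
side [[453.76766637   0.         317.51896722]
 [  0.         453.76766637 237.95821343]
 [  0.           0.           1.        ]] [[ 0.96829915 -0.24964277  0.00867461]
 [-0.16622527 -0.66988867 -0.72361476]
 [ 0.18645621  0.69923362 -0.69014957]] [-0.49540905  0.15166973  0.79454334]
0.1 [0.30522448 0.60120056 0.19566512] [ 2.32734901e-01  9.72539650e-01 -1.01320396e-03 -2.62060967e-04] -0.0187
[[ 4.64284769e-04 -9.44467199e-01 -3.28605379e-01  8.50781115e-02]
 [ 9.99999871e-01  3.71354810e-04  3.45558167e-04  3.92798467e-04]
 [-2.04339166e-04 -3.28605497e-01  9.44467250e-01 -1.78814622e-01]
 [ 0.00000000e+00  0.00000000e+00  0.00000000e+00  1.00000000e+00]] [[357.63594845   0.         325.10295652]
 [  0.         357.63594845 241.68820591]
 [  0.           0.           1.        ]]
```

View pics/top0.png

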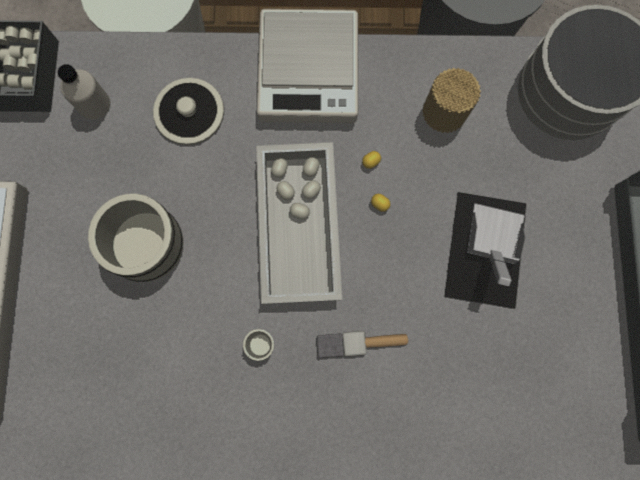

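View pics/side0.png

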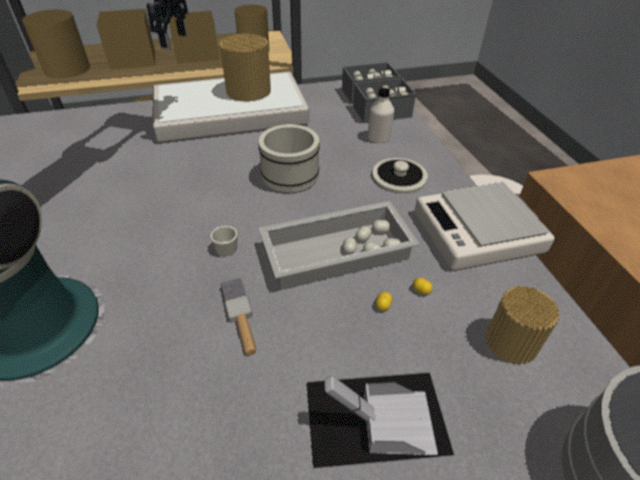

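```bash
cat > h.py <<'E'
from workcell import r, imaging
import cv2, numpy as np
from scipy.spatial.transform import Rotation as Ro
def ray(c,px,z,s=None):
    """pixel -> world point on plane z (s: state for wrist camera)"""
    d=np.linalg.inv(c["intrinsics"])@np.array([px[0],px[1],1.])
    if "R" in c: R=c["R"].T; o=-R@c["t"]
    else:
        T=c["T_tool_cam"]; Rt=Ro.from_quat(s["tool_rot"]).as_matrix()
        R=Rt@T[:3,:3]; o=s["tcp_pos"]+Rt@T[:3,3]
    d=R@d; return o+d*(z-o[2])/d[2]
def project(c,X):
    p=c["intrinsics"]@(c["R"]@np.asarray(X)+c["t"]); return p[:2]/p[2]
E
python3 - <<'E'
from h import *
np.set_printoptions(precision=4,suppress=True)
c={n:imaging.read_camera(n) for n in("top","side")}
t=c["top"]
P=lambda l,z:np.array([ray(t,p,z)[:2] for p in l])
m=P([(457,193),(526,202),(516,306),(445,297)],.004);print("mat",m,m.mean(0),np.linalg.norm(np.diff(m,axis=0),axis=1))
m=P([(257,147),(334,143),(341,300),(260,304)],.048);print("pan",m,m.mean(0),np.linalg.norm(np.diff(m,axis=0),axis=1))
print("jar",P([(132,235),(92,235),(172,235),(132,197),(132,273)],.105))
print("pieces",P([(280,168),(311,166),(286,190),(311,189),(300,211)],.016))
print("crucible",P([(258,345)],.04),"brush",P([(318,345),(407,340)],.01))
print("handle end",P([(493,252),(502,282)],.115))
print("lip",P([(471,243),(522,252),(477,206),(524,213)],.02))
for n,b,k in(("top",(440,185,540,310),5),("top",(250,135,350,310),3.4)):
    x0,y0,x1,y1=b
    cv2.imwrite(f"pics/crop{x0}.png",cv2.resize(c[n]["color"][y0:y1,x0:x1],None,fx=600/(y1-y0)*.95,fy=600/(y1-y0)*.95,interpolation=cv2.INTER_CUBIC))
a=[cv2.imread("pics/crop440.png"),cv2.imread("pics/crop250.png")]
h=min(x.shape[0] for x in a);cv2.imwrite("pics/crops.png",np.hstack([x[:h] for x in a])[:, :800]);print([x.shape for x in a])
E
```

```text
mat [[ 0.6283 -0.2521]
 [ 0.6124 -0.3805]
 [ 0.4186 -0.3506]
 [ 0.4332 -0.2231]] [ 0.5231 -0.3016] [0.1294 0.1961 0.1284]
pan [[ 0.6989  0.1216]
 [ 0.7083 -0.0193]
 [ 0.4217 -0.033 ]
 [ 0.4131  0.1072]] [0.5605 0.0441] [0.1412 0.287  0.1405]
jar [[0.521  0.3202]
 [0.5202 0.3872]
 [0.5218 0.2531]
 [0.5868 0.3251]
 [0.457  0.3153]]
pieces [[0.6694 0.0806]
 [0.674  0.0225]
 [0.6269 0.0684]
 [0.6294 0.022 ]
 [0.5871 0.0417]]
crucible [[0.3435 0.1092]] brush [[ 0.3451  0.0058]
 [ 0.3557 -0.1519]]
handle end [[ 0.4978 -0.2805]
 [ 0.4483 -0.2927]]
lip [[ 0.5302 -0.2701]
 [ 0.5147 -0.3617]
 [ 0.5996 -0.284 ]
 [ 0.5874 -0.3697]]
[(570, 456, 3), (570, 326, 3)]
```

View pics/crops.png

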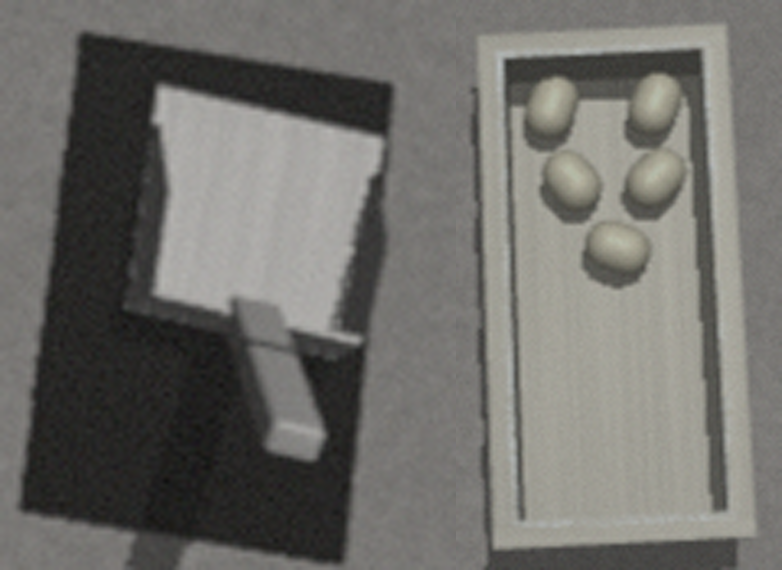

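```bash
cat >> h.py <<'E'
np.set_printoptions(precision=4,suppress=True)
A35=np.deg2rad(35)
# scoop frame origin = lip (underside). grip point in the scoop frame:
GRIP=np.array([-.135,0,.090]); SGN=1   # SGN: tool y = SGN * scoop y
def tool_in_scoop(tilt=A35,sgn=SGN):
    z=np.array([np.sin(tilt),0,-np.cos(tilt)]); y=np.array([0,sgn,0.]); x=np.cross(y,z)
    return np.column_stack([x,y,z])
def scoop_R(yaw,pitch): # pitch>0: nose down
    return Ro.from_euler("ZY",[yaw,pitch],degrees=True).as_matrix()
def tcp(lip,yaw,pitch,tilt=A35,sgn=SGN,back=0.):
    R=scoop_R(yaw,pitch); Rt=R@tool_in_scoop(tilt,sgn)
    p=np.asarray(lip)+R@GRIP+Rt[:,2]*(-r.pinch_z-back)
    return p,Ro.from_matrix(Rt).as_quat()
PAN=np.array([.5605,.0441]); PYAW=2.9
def pan(x,y,z):
    c,s=np.cos(np.deg2rad(PYAW)),np.sin(np.deg2rad(PYAW)); return np.array([PAN[0]+c*x-s*y,PAN[1]+s*x+c*y,z])
E
python3 - <<'E'
from h import *
t=imaging.read_camera("top"); sd=imaging.read_camera("side")
a,b=[ray(t,p,.004) for p in((474.4,203.2),(524.4,214.2))]; lip=(a+b)/2; w=a-b
he=ray(t,(505,281.5),.004+.1146)
print("lip",lip,np.linalg.norm(w),"yaw",np.degrees(np.arctan2(-w[0],w[1])),"handle end",he,"dist",np.linalg.norm((lip-he)[:2]),"yaw",np.degrees(np.arctan2(*(lip-he)[[1,0]])))
yaw=np.degrees(np.arctan2(*(lip-he)[[1,0]]))
im={}
for n,c in(("top",t),("side",sd)):
    g=c["color"].copy()
    def dot(X,col): 
        p=project(c,X); cv2.circle(g,tuple(int(round(v)) for v in p),1,col,-1)
    for k in np.linspace(0,2*np.pi,60): dot([.522+.070*np.cos(k),.320+.07*np.sin(k),.105],(0,0,255)); dot([.522+.070*np.cos(k),.320+.07*np.sin(k),0],(255,0,0))
    for x in(-.144,.144):
        for y in(-.07,.07): dot(pan(x,y,.048),(0,0,255))
    R=scoop_R(yaw,0)
    for q in([0,.047,0],[0,-.047,0],[-.095,.043,.0],[-.095,-.043,0],[-.135,0,.09],[-.1522,0,.1146]): dot(lip+R@q,(0,0,255))
    im[n]=g
o=np.hstack([im["top"][130:330,80:540]]); cv2.imwrite("pics/ovt.png",np.vstack([cv2.resize(o,(690,300),interpolation=2),cv2.resize(im["side"][100:480,200:460],(205,300))if 0 else cv2.resize(im["side"][120:320,200:660],(690,300))]))
JAR=np.array([.522,.320])
for sgn in(1,-1):
  for tilt in(35,20):
    out=[]
    for nm,l,y,p in(("grasp",lip,yaw,0),("scoop0",pan(-.005,0,.003),PYAW,0),("scoop1",pan(.125,0,.003),PYAW,0),("up",pan(.12,0,.03),PYAW,-20),("lift",pan(.10,0,.2),PYAW,-20),("jarhi",[.522,.32,.2],25,-15),("pour",[.522,.32,.125],25,65),("pour31",[.522,.32,.125],31,75)):
        q=r.ik(*tcp(l,y,p,np.deg2rad(tilt),sgn)); out.append((nm,None if q is None else np.round(q,2).tolist()))
    print(sgn,tilt,*out,sep="\n ")
E
```

```text
lip [ 0.5989 -0.33    0.004 ] 0.09435411479198622 yaw -12.23904617812052 handle end [ 0.4487 -0.2965  0.1186] dist 0.15386303515580485 yaw -12.572561613312562
1
 35
 ('grasp', None)
 ('scoop0', None)
 ('scoop1', [0.02, -0.18, 2.45, 0.06, 0.26, -1.65])
 ('up', None)
 ('lift', None)
 ('jarhi', None)
 ('pour', [0.49, 0.53, 1.2, 0.03, 1.93, -1.51])
 ('pour31', [0.52, 0.72, 0.99, -0.02, 2.13, -1.6])
1
 20
 ('grasp', [-0.73, -0.04, 2.23, 0.27, 0.67, -2.27])
 ('scoop0', [0.02, -0.37, 2.49, 0.02, 0.68, -1.61])
 ('scoop1', [0.03, -0.07, 2.25, 0.01, 0.61, -1.6])
 ('up', None)
 ('lift', [0.02, -0.56, 2.43, 0.04, 0.57, -1.63])
 ('jarhi', [0.61, -0.62, 2.4, -0.15, 0.77, -1.32])
 ('pour', [0.49, 0.71, 1.03, 0.04, 2.19, -1.51])
 ('pour31', [0.52, 0.9, 0.81, -0.02, 2.39, -1.6])
-1
 35
 ('grasp', [-0.84, -0.13, 2.4, 0.8, 0.48, 0.3])
 ('scoop0', None)
 ('scoop1', [0.02, -0.18, 2.45, 0.06, 0.26, 1.49])
 ('up', None)
 ('lift', None)
 ('jarhi', None)
 ('pour', [0.49, 0.53, 1.2, 0.03, 1.93, 1.63])
 ('pour31', [0.52, 0.72, 0.99, -0.02, 2.13, 1.55])
-1
 20
 ('grasp', [-0.73, -0.04, 2.23, 0.27, 0.67, 0.87])
 ('scoop0', [0.02, -0.37, 2.49, 0.02, 0.68, 1.53])
 ('scoop1', [0.03, -0.07, 2.25, 0.01, 0.61, 1.54])
 ('up', None)
 ('lift', [0.02, -0.56, 2.43, 0.04, 0.57, 1.51])
 ('jarhi', [0.61, -0.62, 2.4, -0.15, 0.77, 1.82])
 ('pour', [0.49, 0.71, 1.03, 0.04, 2.19, 1.63])
 ('pour31', [0.52, 0.9, 0.81, -0.02, 2.39, 1.54])
```

View pics/ovt.png

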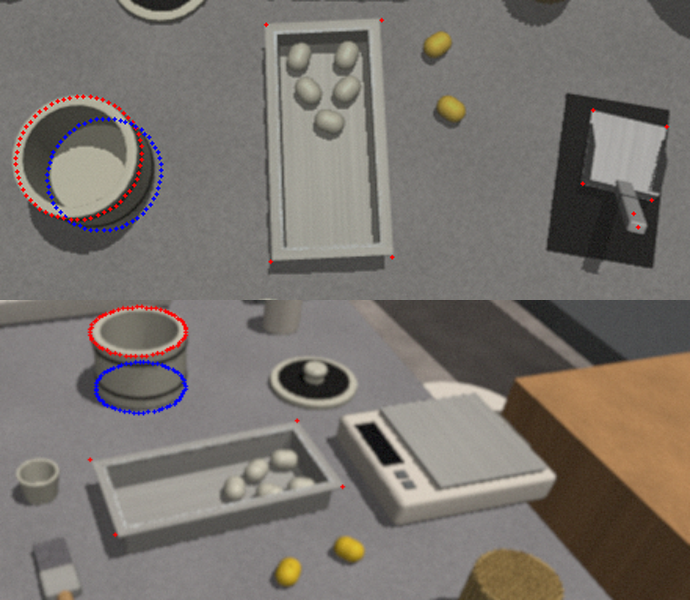

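```bash
python3 - <<'E'
from h import *
lip=np.array([.5989,-.33,.004]); yaw=-12.4
for tilt in(15,10,5,0):
    T=np.deg2rad(tilt); ok=lambda l,y,p:r.ik(*tcp(l,y,p,T,-1)) is not None
    print(tilt,"grasp",ok(lip,yaw,0),"pre",ok(lip+[0,0,.12],yaw,0),"s0",[x for x in(-.03,-.02,-.01,0) if ok(pan(x,0,.003),PYAW,0)],"s0hi",[x for x in(-.03,-.02,-.01,0) if ok(pan(x,0,.15),PYAW,0)],
     "up max",[max([p for p in range(0,32,2) if ok(pan(.12,0,.005+.095*np.sin(np.deg2rad(p))+dz),PYAW,-p)],default=None) for dz in(0,.03,.06,.1,.15,.2)],
     "jarhi max",[[p for p in range(0,32,2) if ok([.522-d,.32-d*.6,.2],y,-p)][-1:] for d in(0,.04) for y in(15,25,35,45)],
     "pour max",[[p for p in range(40,100,5) if ok([.50,.31,.125],y,p)][-1:] for y in(15,31,50)])
E
```

```text
15 grasp True pre True s0 [-0.03, -0.02, -0.01, 0] s0hi [-0.03, -0.02, -0.01, 0] up max [24, 26, 26, 30, 30, 30] jarhi max [[24], [28], [28], [30], [24], [24], [24], [26]] pour max [[90], [85], [90]]
10 grasp True pre True s0 [-0.03, -0.02, -0.01, 0] s0hi [-0.03, -0.02, -0.01, 0] up max [28, 30, 30, 30, 30, 30] jarhi max [[28], [30], [30], [30], [28], [28], [28], [30]] pour max [[85], [80], [85]]
5 grasp True pre True s0 [-0.03, -0.02, -0.01, 0] s0hi [-0.03, -0.02, -0.01, 0] up max [30, 30, 30, 30, 30, 30] jarhi max [[30], [30], [30], [30], [30], [30], [30], [30]] pour max [[80], [80], [80]]
0 grasp True pre True s0 [-0.03, -0.02, -0.01, 0] s0hi [-0.03, -0.02, -0.01, 0] up max [30, 30, 30, 30, 30, 30] jarhi max [[30], [30], [30], [30], [30], [30], [30], [30]] pour max [[75], [75], [80]]
```

```bash
cat >> h.py <<'E'
T=np.deg2rad(10); LIP0=np.array([.5985,-.3297,.004]); YAW0=-12.4
def S(lip,yaw,pitch,dz=0): p,q=tcp(lip,yaw,pitch,T,-1); return p+np.array([0,0,dz]),q
def rep(m): s=r.sense(); print(m,"t",round(s["time"],2),"tcp",s["tcp_pos"],"f",s["ft_force"],"open",round(s["opening"],4),"gf",s["gripper_force"])
E
python3 - <<'E'
from h import *
r.move_to(*S(LIP0,YAW0,0,.15)); rep("pre")
print(r.line_to(S(LIP0,YAW0,0)[0],threshold=8)); rep("at")
r.set_gripper(0.0,100); rep("closed")
c=imaging.read_camera("side"); cv2.imwrite("pics/g.png",c["color"][300:,240:540])
r.line_to(S(LIP0,YAW0,0,.12)[0]); rep("up")
c=imaging.read_camera("side"); d=imaging.read_camera("top");cv2.imwrite("pics/g2.png",np.hstack([c["color"][170:470,240:540],d["color"][150:450,340:640]]))
E
```

```text
pre t 3.55 tcp [ 0.4702 -0.3009  0.2255] f [ 0.0394 -0.7859 -0.4586] open 0.0856 gf 0.0
False
at t 4.7 tcp [ 0.4707 -0.302   0.0767] f [-0.1206 -0.3003 -0.2035] open 0.085 gf 0.0
closed t 5.34 tcp [ 0.4698 -0.3015  0.0762] f [-2.7394  1.5616  5.7813] open 0.0167 gf 97.81897187232971
up t 6.34 tcp [ 0.4689 -0.3007  0.1939] f [ 0.2858 -0.0636 -2.4042] open 0.0166 gf 97.9590654373169
```

View pics/g2.png

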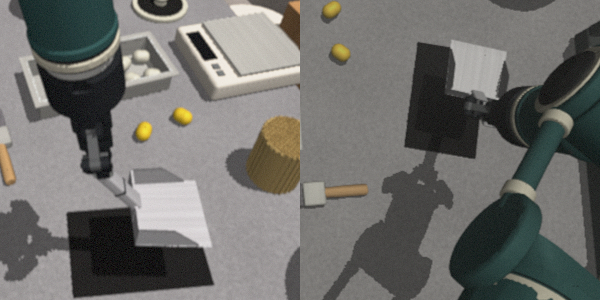

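```bash
python3 - <<'E'
from h import *
t=imaging.read_camera("top")
a,b=[ray(t,p,.122) for p in((492,191),(546,200))]; print("lip",(a+b)/2,"w",np.linalg.norm(a-b), "expected",LIP0)
r.move_to(*S(pan(-.02,0,.16),PYAW,3)); rep("above")
r.line_to(S(pan(-.02,0,.03),PYAW,3)[0],rate=.15)
d=imaging.read_camera("side"); t=imaging.read_camera("top")
hit=r.line_to(S(pan(-.02,0,-.005),PYAW,3)[0],rate=.02,threshold=5); rep("contact")
z=r.sense()["tcp_pos"][2]-S(pan(-.02,0,0),PYAW,3)[0][2]; print(hit,"lip z at contact",z)
cv2.imwrite("pics/p.png",np.hstack([cv2.resize(d["color"][170:320,200:440],(400,250)),cv2.resize(t["color"][130:320,240:360],(400,633))[:250] if 0 else cv2.resize(t["color"][135:315,200:488],(400,250))]))
E
```

```text
lip [ 0.5928 -0.3265  0.122 ] w 0.0904369956426946 expected [ 0.5985 -0.3297  0.004 ]
above t 7.78 tcp [0.4132 0.0361 0.2383] f [-0.3293 -0.0469 -2.1051] open 0.0168 gf 97.94138073921204
contact t 10.4 tcp [0.4128 0.0366 0.0751] f [ 1.1879  0.002  -0.2929] open 0.0162 gf 97.94398069381714
True lip z at contact -0.00329597189744002
```

View pics/p.png

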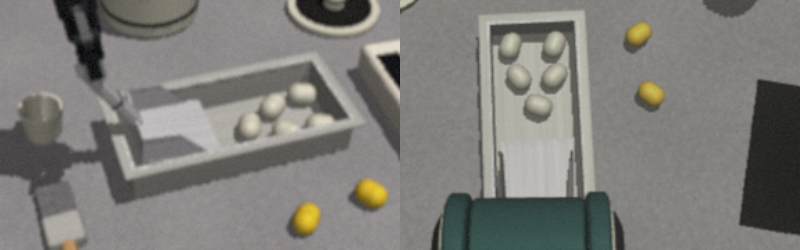

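```bash
python3 - <<'E'
from h import *
Z=-.0024
r.line_to(S(pan(-.02,0,Z),PYAW,3)[0],rate=.05)
r.line_to(S(pan(.08,0,Z),PYAW,3)[0],rate=.15,threshold=35); rep("mid")
hit=r.line_to(S(pan(.126,0,Z),PYAW,3)[0],rate=.08,threshold=35); rep("end"); print(hit, "target",S(pan(.126,0,Z),PYAW,3)[0])
d=imaging.read_camera("side"); t=imaging.read_camera("top")
cv2.imwrite("pics/q.png",np.hstack([cv2.resize(d["color"][170:320,200:440],(400,250)),cv2.resize(t["color"][115:295,200:488],(400,250))]))
E
```

```text
mid t 11.47 tcp [0.5127 0.0417 0.0756] f [ 0.9107  0.0073 -1.3065] open 0.0166 gf 97.87702560424805
end t 12.19 tcp [0.5571 0.0439 0.0756] f [-4.5776 -0.4797  3.0095] open 0.0166 gf 98.27345967292786
False target [0.5587 0.044  0.076 ]
```

View pics/q.png

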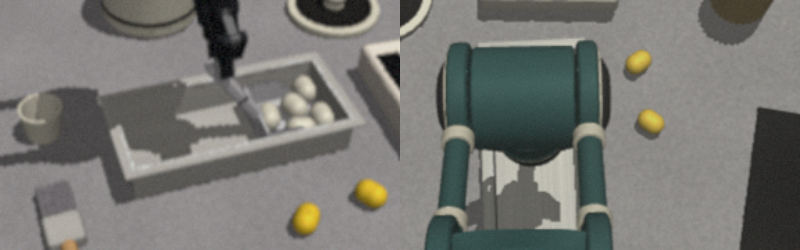

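```bash
cat >> h.py <<'E'
def pivot(px,pz,y,pitch):  # nominal pose with the rear-bottom edge at pan (px,pz)
    R=scoop_R(PYAW,pitch); return S(pan(px,y,pz)+R@[.095,0,0],PYAW,pitch)
E
python3 - <<'E'
from h import *
Z=-.0024
hit=r.line_to(S(pan(.131,0,Z),PYAW,3)[0],rate=.04,threshold=20); rep("end"); print(hit)
px=(r.sense()["tcp_pos"]-S(pan(0,0,Z),PYAW,3)[0])[0]-.095; print("px",px)
for i,p in enumerate((-3,-9,-15,-21,-24)):
    q=pivot(px-.001*i,.004+.0006*i,0,p); r.line_to(q[0],q[1],rate=.04)
rep("tilted")
q=pivot(px-.015,.06,0,-24); r.line_to(q[0],q[1],rate=.1)
q=pivot(px-.03,.14,0,-24); r.line_to(q[0],q[1],rate=.15); rep("lifted")
d=imaging.read_camera("side"); t=imaging.read_camera("top")
cv2.imwrite("pics/l.png",np.hstack([cv2.resize(d["color"][100:320,160:480],(400,275)),cv2.resize(t["color"][95:293,200:488],(400,275))]))
E
```

```text
end t 12.5 tcp [0.5576 0.0435 0.0746] f [-1.8924 -1.4872  2.0766] open 0.0162 gf 98.18065524101257
True
px 0.02972800191294675
tilted t 14.22 tcp [0.5239 0.0423 0.0571] f [-2.4238  0.3062  1.0437] open 0.0165 gf 99.08846139907837
lifted t 15.61 tcp [0.4965 0.0409 0.1885] f [ 0.1107  0.6568 -6.831 ] open 0.0168 gf 98.47301244735718
```

View pics/l.png

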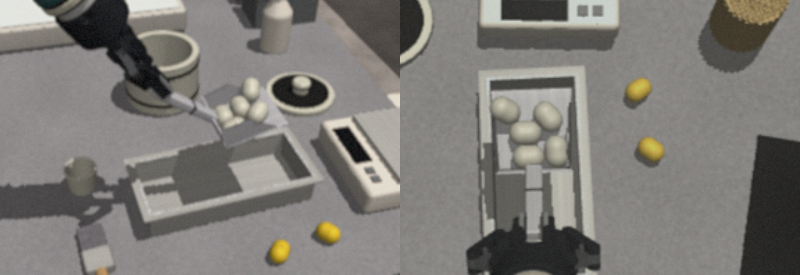

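```bash
python3 - <<'E'
from h import *
J=np.array([.522,.320]); yw=31.5; h=np.array([np.cos(np.deg2rad(yw)),np.sin(np.deg2rad(yw))])
L=lambda off,z:np.array([*(J+off*h),z])
p1=S([.62,.19,.195],17,-24)
seq=[S(L(-.02,.20),yw,-24),S(L(-.025,.165),yw,-14),S(L(-.025,.128),yw,-4)]
pour=[S(L(-.025,.120),yw,p) for p in(8,20,32,44,56,66,74)]
assert all(r.ik(*q) is not None for q in[p1]+seq+pour)
r.line_to(p1[0],p1[1],rate=.12)
r.line_to(*seq[0],rate=.12); rep("over jar")
a=[imaging.read_camera(n)["color"] for n in("side","top")]
for q in seq[1:]: r.line_to(*q,rate=.08)
b=imaging.read_camera("side")["color"]
for q in pour: r.line_to(*q,rate=.12)
rep("poured"); r.dwell(.6)
c=imaging.read_camera("side")["color"]
r.line_to(S(L(-.06,.24),yw,66)[0],S(L(-.06,.24),yw,66)[1]); rep("clear")
d=[imaging.read_camera(n)["color"] for n in("side","top")]
for i,x in enumerate(a+[b,c]+d): cv2.imwrite(f"pics/z{i}.png",x)
R=lambda x:cv2.resize(x,(400,300))
cv2.imwrite("pics/m.png",np.vstack([np.hstack([R(a[0][60:300,160:480]),R(c[60:300,160:480])]),np.hstack([R(d[0][60:300,160:480]),R(d[1][120:330,70:350])])]))
E
```

```text
over jar t 18.01 tcp [0.3777 0.2313 0.2119] f [ 0.3064  0.2484 -5.1594] open 0.0165 gf 98.43064785003662
poured t 21.51 tcp [0.528  0.3237 0.2661] f [ 0.5092 -0.5967 -1.935 ] open 0.016 gf 99.5037872157991
clear t 23.21 tcp [0.481  0.2949 0.3878] f [ 1.2125  0.0906 -3.4837] open 0.0162 gf 99.36962571926415
```

View pics/m.png

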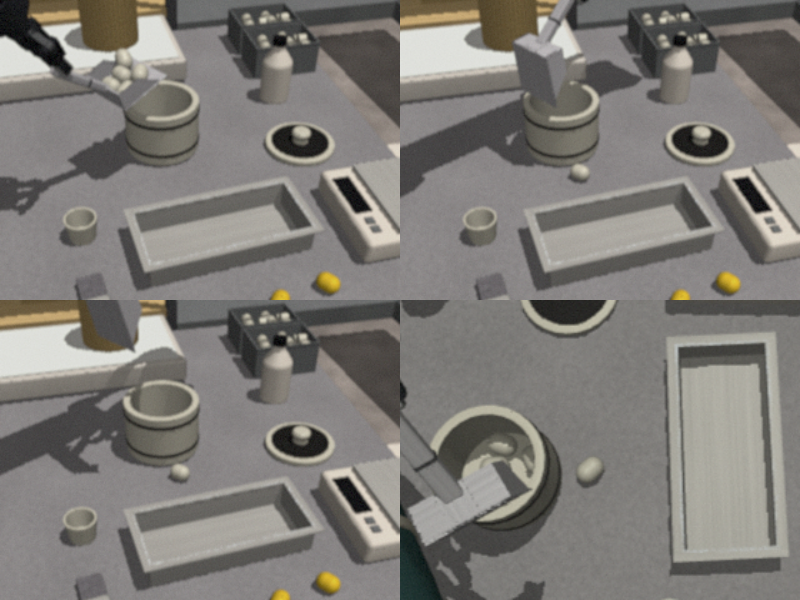

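```bash
python3 - <<'E'
from h import *
t=imaging.read_camera("top"); s=imaging.read_camera("side")
hsv=cv2.cvtColor(cv2.imread("pics/z5.png"),cv2.COLOR_BGR2HSV)[222:256,188:220]
m=((hsv[...,2]>125)).astype(np.uint8); n,l,st,ce=cv2.connectedComponentsWithStats(m)
i=1+np.argmax(st[1:,4]); ys,xs=np.where(l==i); px=ce[i]+[188,222]
e=np.linalg.eigh(np.cov(xs,ys)); print("piece px",px,st[i],e[0]**.5,"axis img",e[1][:,1])
X=ray(t,px,.014); print("piece",X,"side px",project(s,X),"lid",ray(t,(188,110),.01),ray(t,(153,110),.01),ray(t,(188,143),.01),"pan coords",X[:2]-PAN)
a=ray(t,px+10*e[1][:,1],.014)-X; print("axis deg",np.degrees(np.arctan2(a[1],a[0])))
print("q",r.sense()["joint_pos"])
for sg in(-1,1):
  for x in(.44,.60,.63,.66):
    print(sg,x,[(y,[p for p in(3,-10,-20) if r.ik(*tcp([x,.125,.004+(.03 if p<0 else 0)],y,p,T,sg)) is not None]) for y in range(-45,-136,-10)])
for f in("z0","z5"):   # jar rim check, before/after
    pass
E
```

```text
piece px [205.9814 236.8742] [  0   0  32  34 485] [7.117  9.7921] axis img [0.5268 0.85  ]
piece [0.5368 0.213  0.014 ] side px [304.9215 198.2851] lid [0.7856 0.2607 0.01  ] [0.7848 0.3281 0.01  ] [0.7188 0.257  0.01  ] pan coords [-0.0237  0.1689]
axis deg -146.44037414692676
q [ 0.5217  0.6692  0.9929 -0.037   2.4596  1.5263]
-1 0.44 [(-45, []), (-55, [-20]), (-65, [-20]), (-75, [-10, -20]), (-85, [-10, -20]), (-95, [3, -10, -20]), (-105, [3, -10, -20]), (-115, [3, -10, -20]), (-125, [3, -10, -20]), (-135, [3, -10, -20])]
-1 0.6 [(-45, []), (-55, []), (-65, []), (-75, [-20]), (-85, [-10, -20]), (-95, [-10, -20]), (-105, [3, -10, -20]), (-115, [3, -10, -20]), (-125, [3, -10, -20]), (-135, [3, -10, -20])]
-1 0.63 [(-45, []), (-55, []), (-65, []), (-75, [-20]), (-85, [-10, -20]), (-95, [-10, -20]), (-105, [3, -10, -20]), (-115, [3, -10, -20]), (-125, [3, -10, -20]), (-135, [3, -10, -20])]
-1 0.66 [(-45, []), (-55, []), (-65, []), (-75, [-20]), (-85, [-20]), (-95, [-10, -20]), (-105, [3, -10, -20]), (-115, [3, -10, -20]), (-125, [3, -10, -20]), (-135, [3, -10, -20])]
1 0.44 [(-45, [3
[... 210 characters left out ...]
20])]
1 0.6 [(-45, [3, -10, -20]), (-55, [3, -10, -20]), (-65, [3, -10, -20]), (-75, [3, -10, -20]), (-85, [3, -10, -20]), (-95, [3, -10, -20]), (-105, [3, -10, -20]), (-115, [3, -10, -20]), (-125, [3, -10, -20]), (-135, [3, -10, -20])]
1 0.63 [(-45, [3, -10, -20]), (-55, [3, -10, -20]), (-65, [3, -10, -20]), (-75, [3, -10, -20]), (-85, [3, -10, -20]), (-95, [3, -10, -20]), (-105, [3, -10, -20]), (-115, [3, -10, -20]), (-125, [3, -10, -20]), (-135, [3, -10, -20])]
1 0.66 [(-45, [3, -10, -20]), (-55, [3, -10, -20]), (-65, [3, -10, -20]), (-75, [3, -10, -20]), (-85, [3, -10, -20]), (-95, [3, -10, -20]), (-105, [3, -10, -20]), (-115, [3, -10, -20]), (-125, [3, -10, -20]), (-135, [3, -10, -20])]
```

```bash
cat >> h.py <<'E'
def find(img,ref,c,z=.014,vmin=135):
    """bright, unsaturated blobs new since the reference picture"""
    h=cv2.cvtColor(img,cv2.COLOR_BGR2HSV); d=cv2.absdiff(img,cv2.imread(ref)).max(2)
    m=((d>25)&(h[...,2]>vmin)&(h[...,1]<70)).astype(np.uint8); m=cv2.morphologyEx(m,cv2.MORPH_OPEN,np.ones((3,3)))
    out=[]
    for k in cv2.findContours(m,cv2.RETR_EXTERNAL,cv2.CHAIN_APPROX_NONE)[0]:
        a=cv2.contourArea(k)
        if 90<a<700 and len(k)>5:
            (u,v),(w,l),g=cv2.fitEllipse(k); X=ray(c,(u,v),z); e=np.deg2rad(g+90); Y=ray(c,(u+8*np.cos(e),v+8*np.sin(e)),z)-X
            out.append((round(a),np.round((u,v)),round(w,1),round(l,1),X[:2],"axis",round(np.degrees(np.arctan2(Y[1],Y[0])))))
    return out
E
python3 - <<'E'
from h import *
t=imaging.read_camera("top"); s=imaging.read_camera("side")
for v in(115,135): 
  print("top",*find(cv2.imread("pics/z5.png"),"pics/top0.png",t,vmin=v),sep="\n ")
  print("side",*find(cv2.imread("pics/z4.png"),"pics/side0.png",s,vmin=v),sep="\n ")
for y0 in(.175,.18,.185,.19):
  print(y0,[r.ik(*S([x,y0,.0],PYAW,3)) is not None for x in(.46,.48,.5,.52,.6,.64)])
E
```

```text
top
 (400, array([139., 408.]), 19.8, 107.8, array([0.2343, 0.3145]), 'axis', 29)
 (242, array([ 17., 278.]), 8.7, 41.1, array([0.4563, 0.551 ]), 'axis', 107)
 (678, array([ 94., 273.]), 29.5, 34.1, array([0.4676, 0.4123]), 'axis', 86)
 (404, array([102., 251.]), 13.8, 42.2, array([0.5081, 0.4003]), 'axis', 47)
 (132, array([202., 237.]), 10.5, 16.3, array([0.5371, 0.2202]), 'axis', 132)
 (216, array([298., 214.]), 18.1, 21.2, array([0.5817, 0.0451]), 'axis', 81)
 (210, array([285., 193.]), 18.2, 20.6, array([0.6208, 0.0711]), 'axis', 32)
 (217, array([310., 192.]), 16.7, 22.8, array([0.6236, 0.0239]), 'axis', 142)
 (160, array([278., 174.]), 14.4, 17.6, array([0.6588, 0.0845]), 'axis', 117)
 (182, array([309., 172.]), 15.8, 19.6, array([0.6623, 0.0254]), 'axis', 137)
side
 (130, array([303., 418.]), 11.7, 15.2, array([ 0.4159, -0.2848]), 'axis', 89)
 (99, array([346., 249.]), 14.0, 14.2, array([0.5802, 0.0344]), 'axis', -157)
 (114, array([361., 241.]), 12.9, 18.6, array([0.6164, 0.0492]), 'axis', 87)
 (93, array([376., 231.]), 9.1, 15.5, array([0.6571, 0.0708]), 'axis', 135)
 (138,
[... 1108 characters left out ...]
 231.]), 9.1, 15.5, array([0.6571, 0.0708]), 'axis', 135)
 (132, array([ 10., 187.]), 12.8, 19.6, array([-0.1179,  0.4173]), 'axis', 125)
 (575, array([ 92., 152.]), 27.8, 56.7, array([0.05  , 0.5292]), 'axis', -151)
 (258, array([129., 121.]), 13.8, 29.3, array([0.1354, 0.6678]), 'axis', 141)
 (298, array([163., 106.]), 17.3, 29.7, array([0.2297, 0.7401]), 'axis', -120)
 (556, array([247.,  41.]), 29.1, 39.1, array([0.5427, 1.1905]), 'axis', -140)
 (123, array([262.,   9.]), 7.4, 24.3, array([0.6608, 1.5513]), 'axis', -108)
0.175 [True, True, True, True, True, True]
0.18 [True, True, True, True, True, True]
0.185 [True, True, True, True, True, True]
0.19 [True, True, True, True, True, True]
```

```bash
python3 - <<'E'
from h import *
L=lambda x,z:np.array([x,.187+(x-.535)*.0507,z]); Z=-.0036
q=S(L(.475,.20),PYAW,3); r.move_to(*q)
r.line_to(S(L(.475,.04),PYAW,3)[0],rate=.2)
print(r.line_to(S(L(.475,Z),PYAW,3)[0],rate=.05,threshold=6)); rep("down")
for x in(.56,.645): print(r.line_to(S(L(x,Z),PYAW,3)[0],rate=.12,threshold=6)); rep("push")
a=[imaging.read_camera(n) for n in("side","top")]
for x,i in zip(a,("s","t")): cv2.imwrite(f"pics/y_{i}.png",x["color"])
for x,f in zip(a,("side0","top0")): print(f,*find(x["color"],f"pics/{f}.png",x),sep="\n ")
E
```

```text
True
down t 26.18 tcp [0.3465 0.1773 0.099 ] f [ 1.2474 -0.3698 -0.478 ] open 0.0162 gf 99.19618176296353
True
push t 26.39 tcp [0.3483 0.1774 0.0992] f [ 0.9191  0.6371 -0.5177] open 0.0163 gf 99.17228319682181
True
push t 26.62 tcp [0.3475 0.1772 0.0983] f [-1.3164  0.3598  2.444 ] open 0.0157 gf 99.22773689031601
side0
 (115, array([302., 418.]), 10.6, 15.0, array([ 0.4153, -0.2845]), 'axis', -104)
 (104, array([346., 249.]), 14.1, 15.1, array([0.5805, 0.0353]), 'axis', -109)
 (130, array([361., 241.]), 14.2, 18.8, array([0.6173, 0.0497]), 'axis', 86)
 (98, array([376., 231.]), 9.4, 15.4, array([0.657 , 0.0707]), 'axis', 136)
 (520, array([256., 214.]), 19.0, 44.0, array([0.4196, 0.1837]), 'axis', 155)
 (302, array([ 32., 220.]), 17.4, 29.5, array([-0.0489,  0.2822]), 'axis', 110)
 (479, array([ 22., 184.]), 31.9, 47.4, array([-0.0942,  0.4243]), 'axis', -102)
 (168, array([158., 109.]), 10.6, 22.6, array([0.2159, 0.7239]), 'axis', -91)
top0
 (166, array([108., 446.]), 11.2, 20.3, array([0.1711, 0.3615]), 'axis', 116)
 (152, array([205., 397.]), 10.8, 19.2, array([0.2541, 0.2014]), 'axis', 116)
 (135, array([202., 237.]), 10.7, 16.4, array([0.537 , 0.2202]), 'axis', 131)
 (226, array([298., 213.]), 19.9, 20.7, array([0.5831, 0.0448]), 'axis', 92)
 (216, array([310., 192.]), 16.6, 22.8, array([0.6235, 0.0239]), 'axis', 141)
 (398, array([282., 184.]), 19.9, 39.6, array([0.6386, 0.0754]), 'axis', 17)
 (192, array([310., 173.]), 16.3, 19.6, array([0.6616, 0.0252]), 'axis', 139)
```

```bash
python3 - <<'E'
from h import *
L=lambda x,z:np.array([x,.187+(x-.535)*.0507,z]); Z=-.0036
print("lip z now",r.sense()["tcp_pos"][2]-S(L(.475,0),PYAW,3)[0][2],"joints",r.sense()["joint_pos"])
print(r.line_to(S(L(.485,Z),PYAW,3)[0],rate=.05,threshold=14)); rep("down"); print("lip z",r.sense()["tcp_pos"][2]-S(L(.475,0),PYAW,3)[0][2])
r.dwell(.2); rep("rest")
E
```

```text
lip z now 0.019733271464449476 joints [ 0.4531 -0.3028  2.354  -0.0555  0.9833  2.0021]
False
down t 27.38 tcp [0.3575 0.1782 0.075 ] f [-1.9734  0.3397  5.4513] open 0.0165 gf 98.30047424475197
lip z -0.0033477151983586917
rest t 27.57 tcp [0.3577 0.1782 0.0752] f [-2.399   0.8351  5.8622] open 0.0163 gf 98.33191499754321
```

```bash
python3 - <<'E'
from h import *
L=lambda x,z:np.array([x,.187+(x-.535)*.0507,z]); Z=-.0018
r.line_to(S(L(.485,Z),PYAW,3)[0],rate=.05); rep("raised")
for x in(.56,.64):
    print(r.line_to(S(L(x,Z),PYAW,3)[0],rate=.12,threshold=15)); rep("push")
    a=[imaging.read_camera(n) for n in("side","top")]
    for c,i in zip(a,("s","t")): cv2.imwrite(f"pics/x_{i}{x}.png",c["color"])
    for c,f in zip(a,("side0","top0")): print(f,*[k for k in find(c["color"],f"pics/{f}.png",c) if .45<k[4][0]<.85 and .1<k[4][1]<.45],sep="\n ")
E
```

```text
raised t 27.82 tcp [0.358  0.1782 0.0769] f [0.846  0.9644 1.6676] open 0.0158 gf 98.50207295268774
False
push t 28.6 tcp [0.4329 0.1817 0.0765] f [ 2.544  -0.8157  1.2299] open 0.0159 gf 98.44175624661148
side0
 (499, array([302., 207.]), 17.3, 44.0, array([0.5231, 0.1828]), 'axis', 168)
top0
 (142, array([195., 206.]), 10.9, 16.9, array([0.5944, 0.2361]), 'axis', 113)
False
push t 29.52 tcp [0.5125 0.1859 0.0765] f [ 1.9865 -1.1569  1.8324] open 0.0158 gf 98.43480734154582
side0
 (435, array([336., 201.]), 16.3, 41.3, array([0.6026, 0.1873]), 'axis', 165)
top0
 (117, array([205., 232.]), 9.0, 19.8, array([0.545 , 0.2153]), 'axis', 95)
 (130, array([266.,  98.]), 12.4, 22.8, array([0.8095, 0.1115]), 'axis', 172)
```

```bash
python3 - <<'E'
from h import *
L=lambda x,z:np.array([x,.187+(x-.535)*.0507,z])
for p,z in((-8,.024),(-18,.05)): 
    r.line_to(*S(L(.64,z),PYAW,p),rate=.08)
r.line_to(*S(L(.56,.2),PYAW,-18),rate=.2); rep("lift")
a=[imaging.read_camera(n) for n in("side","top")]
for c,i in zip(a,("s","t")): cv2.imwrite(f"pics/w_{i}.png",c["color"])
for c,f in zip(a,("side0","top0")): print(f,*[k for k in find(c["color"],f"pics/{f}.png",c,vmin=120) if .4<k[4][0]<.9 and .1<k[4][1]<.5],sep="\n ")
p=project(a[1],[.67,.24,.014]); print(p,project(a[0],[.67,.24,.014]))
R=lambda x:cv2.resize(x,(400,300))
cv2.imwrite("pics/w.png",np.hstack([R(a[0]["color"][60:300,160:480]),R(a[1]["color"][60:300,70:390])]))
E
```

```text
lift t 31.36 tcp [0.4127 0.1806 0.2266] f [ 0.244  -0.1808 -1.5736] open 0.0158 gf 101.36130572995171
side0
 (100, array([311., 155.]), 9.8, 15.7, array([0.5924, 0.3801]), 'axis', 162)
 (524, array([291., 144.]), 16.6, 50.7, array([0.5535, 0.4457]), 'axis', 175)
top0
 (134, array([183., 197.]), 11.2, 15.5, array([0.6122, 0.2591]), 'axis', -177)
[195.1511 167.0371] [356.9148 182.9628]
```

View pics/w.png

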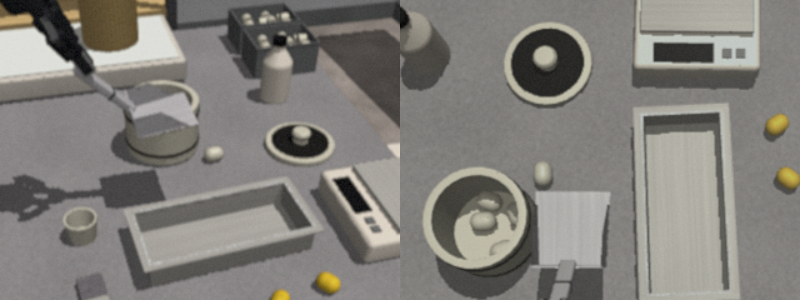

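```bash
python3 - <<'E'
from h import *
for l in([.65,.283,.2],[.65,.283,-.002],[.625,.225,-.002],[.595,.16,-.002],[.59,.11,-.002]):
    print(l,[(p,max(y for y in range(-130,-84) if r.ik(*S(l,y,p)) is not None)) for p in(3,1,-10,-20)])
q=r.ik(*S([.65,.283,.25],-104,3)); print(q,r.sense()["joint_pos"])
print("tip", [ (y,[p for p in(-20,0,20,40,60) if r.ik(*S([.6,.07,.1],y,p)) is not None]) for y in(-105,-120,-87)])
E
```

```text
[0.65, 0.283, 0.2] [(3, -91), (1, -89), (-10, -85), (-20, -85)]
[0.65, 0.283, -0.002] [(3, -88), (1, -86), (-10, -85), (-20, -85)]
[0.625, 0.225, -0.002] [(3, -91), (1, -89), (-10, -85), (-20, -85)]
[0.595, 0.16, -0.002] [(3, -95), (1, -92), (-10, -85), (-20, -85)]
[0.59, 0.11, -0.002] [(3, -99), (1, -96), (-10, -85), (-20, -85)]
[ 0.5486  0.5336  1.0082 -0.0862  1.6866 -2.3549] [ 0.5472 -0.5375  2.3342 -0.2827  0.9306  2.1893]
tip [(-105, [-20, 0]), (-120, [-20, 0, 20]), (-87, [-20, 60])]
```

```bash
python3 - <<'E'
from h import *
H=-99.5; Z=-.002
r.line_to(S([.56,.18,.27],PYAW,0)[0],rate=.25)
r.move_to(*S([.655,.290,.22],H,3)); rep("spun")
r.line_to(S([.652,.287,.03],H,3)[0],rate=.2)
r.line_to(S([.652,.285,Z],H,3)[0],rate=.06); rep("down")
for l in([.625,.225],[.595,.165]): print(r.line_to(S([*l,Z],H,3)[0],rate=.1,threshold=20))
rep("pushed")
print(r.line_to(S([.583,.108,Z],H,3)[0],rate=.06,threshold=14)); rep("wall")
s=r.sense()["tcp_pos"]; print("lip nominal",s-S([0,0,0],H,3)[0])
a=[imaging.read_camera(n) for n in("side","top")]
for c,i in zip(a,("s","t")): cv2.imwrite(f"pics/v_{i}.png",c["color"])
for c,f in zip(a,("side0","top0")): print(f,*[k for k in find(c["color"],f"pics/{f}.png",c,vmin=120) if .4<k[4][0]<.9 and .08<k[4][1]<.5],sep="\n ")
E
```

```text
spun t 35.78 tcp [0.6762 0.4161 0.2988] f [ 0.045   0.3411 -0.706 ] open 0.0162 gf 101.10699801938608
down t 37.57 tcp [0.6734 0.4113 0.0769] f [0.2387 2.2915 4.7357] open 0.016 gf 98.86198673397303
False
False
pushed t 39.19 tcp [0.6168 0.2907 0.0769] f [2.5464 1.3134 3.5443] open 0.016 gf 98.78132382407784
True
wall t 39.93 tcp [0.608  0.2487 0.0784] f [-0.1446  0.44    4.2997] open 0.0157 gf 98.93027670143567
lip nominal [0.5869 0.1226 0.0001]
side0
 (436, array([327., 205.]), 16.8, 38.5, array([0.5795, 0.1761]), 'axis', 176)
top0
 (131, array([ 72., 181.]), 7.2, 36.5, array([0.6398, 0.4677]), 'axis', 103)
 (98, array([109.,  92.]), 8.2, 18.9, array([0.8186, 0.4145]), 'axis', 111)
```

```bash
python3 - <<'E'
from h import *
H=-99.5; Z=-.002
print(r.line_to(S([.585,.110,Z+.001],H,3)[0],rate=.05,threshold=25)); rep("wall2")
l=r.sense()["tcp_pos"]-S([0,0,0],H,3)[0]; print("lip nominal",l)
h=np.array([np.cos(np.deg2rad(H)),np.sin(np.deg2rad(H)),0])
for i,p in enumerate((-5,-12,-19,-23)):  # tilt about the rear edge, drawing back a little
    R=scoop_R(H,p); rear=np.array([l[0],l[1],.005])-h*(.095+.002*i)
    r.line_to(*S(rear+R@[.095,0,0],H,p),rate=.05)
rep("tilt")
r.line_to(S(rear-h*.04+R@[.095,0,0]+[0,0,.03],H,-23)[0],rate=.1)
r.line_to(S(rear-h*.04+R@[.095,0,0]+[.02,0,.16],H,-23)[0],rate=.15); rep("up")
a=[imaging.read_camera(n) for n in("side","top")]
for c,i in zip(a,("s","t")): cv2.imwrite(f"pics/u_{i}.png",c["color"])
for c,f in zip(a,("side0","top0")): print(f,*[k for k in find(c["color"],f"pics/{f}.png",c,vmin=110) if .4<k[4][0]<.9 and .08<k[4][1]<.5],sep="\n ")
print("lip", r.sense()["tcp_pos"]-S([0,0,0],H,-23)[0])
E
```

```text
True
wall2 t 40.29 tcp [0.6087 0.2469 0.0807] f [-0.7008  3.582   4.172 ] open 0.0161 gf 99.1688286268618
lip nominal [0.5876 0.1208 0.0023]
tilt t 41.74 tcp [0.6155 0.2822 0.0574] f [2.3308 2.5218 6.1207] open 0.0158 gf 100.71989418938756
up t 43.42 tcp [0.6402 0.3207 0.2146] f [-0.0064 -0.4078 -1.3453] open 0.0162 gf 101.44761498668231
side0
 (484, array([339., 135.]), 14.5, 52.2, array([0.6905, 0.4585]), 'axis', 163)
top0
 (147, array([115., 251.]), 12.0, 30.5, array([0.5086, 0.3771]), 'axis', 14)
 (275, array([126., 235.]), 77.8, 83.1, array([0.5378, 0.3591]), 'axis', 119)
 (116, array([160., 225.]), 6.3, 28.2, array([0.5573, 0.2982]), 'axis', 16)
 (102, array([246., 201.]), 8.8, 15.1, array([0.6058, 0.1421]), 'axis', 104)
 (152, array([278., 174.]), 14.4, 17.4, array([0.6588, 0.0845]), 'axis', 121)
lip [0.6155 0.1734 0.2   ]
```

```bash
python3 - <<'E'
from h import *
t=imaging.read_camera("top"); s=imaging.read_camera("side"); H=-99.5; R=scoop_R(H,-23); l=np.array([.6155,.1734,.2])
for n,c in(("t",t),("s",s)): print(n,[np.round(project(c,l+R@q)).tolist() for q in([0,.047,0],[0,-.047,0],[-.095,.043,0],[-.095,-.043,0])],"pan edge",project(c,[.606,.1166,.048]),"bench pc",project(c,[.606,.135,.014]))
g=cv2.cvtColor(t["color"],cv2.COLOR_BGR2GRAY)[150:240,170:270]; print("\n".join("".join("%3d"%(v//2) for v in row) for row in cv2.resize(g,(40,30),interpolation=cv2.INTER_AREA)))
g=cv2.cvtColor(s["color"],cv2.COLOR_BGR2GRAY)[100:220,300:380]; print(); print("\n".join("".join("%3d"%(v//2) for v in row) for row in cv2.resize(g,(32,34),interpolation=cv2.INTER_AREA)))
E
```

```text
t [[219.0, 136.0], [206.0, 193.0], [170.0, 138.0], [158.0, 188.0]] pan edge [258.1183 196.1309] bench pc [249.888  200.7374]
s [[371.0, 130.0], [324.0, 131.0], [361.0, 124.0], [321.0, 125.0]] pan edge [347.276  208.5728] bench pc [343.951 215.263]
 77 74 74 72 77 79 80 80 80 80 79 79 80 79 80 80 80 77 61 60 61 61 61 60 60 62 61 60 60 59 61 61 60 61 66 81 83 88 85 81
 80 80 80 80 79 79 79 78 78 78 79 78 78 78 79 80 80 68 61 61 60 61 61 62 61 61 60 60 60 59 61 60 59 61 68 81 82 83 33 32
 78 78 78 78 77 77 79 78 78 79 79 79 79 79 79 80 78 64 61 61 60 60 60 62 61 59 59 60 61 59 61 60 60 61 66 81 82 83 32 31
 79 79 79 79 78 78 78 78 77 77 78 77 77 78 79 80 77 63 61 61 61 59 58 60 61 60 61 61 60 59 60 62 62 62 64 81 82 82 37 38
 79 78 79 79 79 79 79 79 78 79 78 78 77 78 79 80 70 60 61 61 62 61 61 60 62 62 60 59 60 61 59 61 63 60 51 80 82 81 40 44
 78 78 78 78 77 78 78 78 79 79 79 80 79 79 80 81 64 60 61 60 59 60 61 60 61 61 61 61 60 60 60 59 59 61 51 79 81 80 45 50
 80 80 79 79 79 78 79 78 78 78 78 78 78 79 80 78 63 61 60 60 59 59 60 60 60 61 61 59 59 60 61 62 60 58 48 80 81 80 58 81
 79 7
[... 5376 characters left out ...]
 67 68 68 68 67 68 67
 34 34 34 34 34 34 34 34 34 35 33 35 35 37 62 68 68 68 67 67 67 66 67 67 67 66 67 67 66 67 66 67
 36 36 37 38 38 38 38 38 38 38 37 37 38 43 62 67 67 67 68 67 68 67 67 66 67 65 66 67 66 66 67 68
 60 61 62 63 63 64 63 63 65 64 64 64 65 65 67 67 67 68 67 67 67 66 66 66 67 67 69 71 73 75 78 81
 66 67 67 66 66 66 66 66 67 67 67 67 66 67 66 74 82 77 69 69 71 73 75 77 80 82 82 83 83 82 78 73
 67 66 67 68 66 66 67 67 66 67 67 68 67 69 72 84 88 86 82 82 82 80 77 74 68 66 62 59 56 52 50 50
 67 68 67 66 68 68 70 72 74 77 79 81 81 83 81 79 77 73 66 60 56 55 52 51 50 49 50 51 51 51 51 51
 72 74 76 78 80 82 82 81 81 80 77 70 60 58 54 53 52 50 50 50 50 51 51 51 51 51 50 51 50 50 50 50
```

```bash
python3 - <<'E'
from h import *
def go(l,H,p,rate,thr=None):
    q=S(l,H,p)
    try: return r.line_to(q[0],q[1],rate=rate,threshold=thr)
    except r.PlanningError as e: print("plan",l,H,p,e); return None
H=-99.5
go([.604,.195,.02],H,3,.3); go([.602,.188,-.001],H,3,.06)
print(go([.592,.116,-.001],H,3,.1,25)); l=r.sense()["tcp_pos"]-S([0,0,0],H,3)[0]; print("lip",l); rep("wall")
y=min(l[1],.122)
for p,h,dy in((-4,-94,.002),(-10,-89,.006),(-15,-88,.008),(-20,-88,.008)):
    z=.004+.095*np.sin(np.deg2rad(-p)); print(p,go([l[0],y-dy,z],h,p,.06,40))
rep("tilt"); l=r.sense()["tcp_pos"]-S([0,0,0],-88,-20)[0]; print("lip",l)
go([l[0],l[1]+.012,.046],-88,-26,.05); go([l[0],l[1]+.03,.065],-88,-27,.06); go([l[0],l[1]+.03,.2],-88,-27,.2); rep("up")
a=[imaging.read_camera(n) for n in("side","top")]
for c,i in zip(a,("s","t")): cv2.imwrite(f"pics/r_{i}.png",c["color"])
g=cv2.cvtColor(a[1]["color"],cv2.COLOR_BGR2GRAY)[180:225,220:270]; print("\n".join("".join("%3d"%(v//2) for v in row) for row in cv2.resize(g,(20,18),interpolation=cv2.INTER_AREA)))
c=a[1]; R=scoop_R(-88,-27); l=r.sense()["tcp_pos"]-S([0,0,0],-88,-27)[0]; P=[project(c,l+R@q) for q in([0,.047,0],[0,-.047,0],[-.095,.043,0],[-.095,-.043,0])]; print(l,np.round(P))
x0,y0=np.min(P,0).astype(int)-4; x1,y1=np.max(P,0).astype(int)+4
g=cv2.cvtColor(c["color"],cv2.COLOR_BGR2GRAY)[y0:y1,x0:x1]; print("\n".join("".join("%3d"%(v//2) for v in row) for row in g[::3,::3]))
E
```

```text
False
lip [0.594  0.1202 0.003 ]
wall t 45.61 tcp [0.6151 0.2463 0.0814] f [0.811  9.3507 9.5489] open 0.0159 gf 100.01817187818233
-4 False
-10 False
-15 False
-20 False
tilt t 46.89 tcp [0.5941 0.2546 0.0682] f [  3.3667 -14.8582  29.6707] open 0.0163 gf 119.51912029916457
lip [0.5992 0.1064 0.046 ]
up t 48.65 tcp [0.593  0.2857 0.2018] f [ 0.1776 -0.206  -3.3151] open 0.0159 gf 100.41781783103943
 79 79 80 81 80 64 61 62 62 63 62 61 62 63 48 77 82 83 60 81
 78 78 79 80 78 64 62 61 62 62 60 61 62 61 48 75 82 84 58 80
 79 79 80 83 80 63 61 62 64 62 60 62 61 61 47 75 82 84 59 80
 80 81 82 83 80 62 61 63 62 62 61 63 64 64 47 73 82 85 62 80
 79 79 80 79 78 63 61 62 61 62 61 62 62 63 46 71 82 84 59 80
 77 78 79 79 80 64 62 61 63 63 62 62 62 64 47 72 82 83 59 80
 79 79 80 81 80 63 62 62 63 63 62 61 61 64 50 71 82 83 63 78
 79 79 80 81 80 63 63 64 64 63 63 63 63 65 56 69 82 83 61 75
 80 81 82 83 80 65 62 62 62 62 63 64 63 62 52 69 81 83 61 74
 79 79 80 82 78 65 62 62 61 61 63 64 64 64 46 68 81 83 61 72
 78 79 80 80 77 64 63 63 63 63 61 62 62 63 44 66 82 83 64 70
 77 78 79 80 72 61 63 64 6
[... 1168 characters left out ...]
1 59
 91 82 67 74 78 78 78 78 78 79 79 79 76 79 79 81 83 63 62
 95 83 68 65 79 80 79 79 78 79 77 78 80 78 80 80 77 61 64
 95 82 67 64 80 79 77 78 76 78 78 78 78 80 78 83 81 64 62
 88 77 66 62 76 78 80 79 80 81 80 79 79 80 82 83 82 60 62
 73 68 53 67 80 80 80 79 80 80 79 79 79 79 80 80 79 60 62
 55 48 40 68 78 77 77 75 76 76 75 78 77 76 80 80 82 62 60
 39 45 53 77 78 78 77 78 78 79 79 78 79 80 79 80 81 61 63
 46 52 78 77 78 77 78 77 80 78 78 80 80 79 83 83 81 63 64
 77 79 80 78 78 79 79 79 80 80 79 79 80 78 81 82 79 62 62
 78 79 78 79 78 79 79 78 78 80 79 78 79 78 79 81 78 64 65
 46 43 39 38 51 67 71 75 79 78 76 77 77 78 77 80 70 62 63
 31 31 33 30 32 35 33 35 32 35 38 45 62 80 80 84 72 63 60
```

```bash
python3 - <<'E'
from h import *
for l in(pan(.04,.005,.065),pan(.08,.005,.065)):
  for y in(-120,-135,-150,-165,-180): print(y,[p for p in(-24,-10,0,10,20,30,40,50,60) if r.ik(*S(l,y,p)) is not None])
print([ (y,r.ik(*S([.6,.11,.17],y,-25)) is not None) for y in(-100,-120,-140,-160)])
E
```

```text
-120 [-24, -10, 0, 10]
-135 [-24, -10, 0, 10, 20, 30]
-150 [-24, -10, 0, 10, 20, 30, 40]
-165 [-24, -10, 0, 10, 20, 30, 40, 50]
-180 [-24, -10, 0, 10, 20, 30, 40, 50, 60]
-120 [-24, -10, 0, 10]
-135 [-24, -10, 0, 10, 20, 30]
-150 [-24, -10, 0, 10, 20, 30, 40]
-165 [-24, -10, 0, 10, 20, 30, 40, 50]
-180 [-24, -10, 0, 10, 20, 30, 40, 50, 60]
[(-100, True), (-120, True), (-140, True), (-160, True)]
```

```bash
python3 - <<'E'
from h import *
go=lambda l,H,p,v:r.line_to(*S(l,H,p),rate=v)
l0=np.array([.598,.1356,.197]); t0=S(l0,-88,-27)[0]; l1=pan(.05,.003,.18); t1=S(l1,-165,-25)[0]
for k in(1/3,2/3,1):
    H=-88-77*k; q=S([0,0,0],H,-26); r.line_to(t0+(t1-t0)*k,q[1],rate=.16)
rep("over pan")
go(pan(.05,.003,.12),-165,-8,.12)
for p in(6,20,33,45): go(pan(.05,.003,.068),-165,p,.12)
r.dwell(.3); rep("tipped")
go(pan(.06,.003,.2),-165,40,.3); rep("up")
t=imaging.read_camera("top"); cv2.imwrite("pics/p_t.png",t["color"])
g=cv2.cvtColor(t["color"],cv2.COLOR_BGR2GRAY)[140:310,255:345]; print("\n".join("".join("%3d"%(v//2) for v in row) for row in cv2.resize(g,(22,42),interpolation=cv2.INTER_AREA)))
E
```

```text
over pan t 50.8 tcp [0.7542 0.0904 0.1894] f [-0.3108  0.3578 -2.7027] open 0.0157 gf 100.37493109703064
tipped t 53.36 tcp [0.6529 0.061  0.2124] f [-0.1193  0.1928 -2.8021] open 0.0162 gf 99.55458283424377
up t 53.94 tcp [0.674  0.0645 0.3408] f [-0.9261 -0.0671 -2.9234] open 0.0161 gf 99.58571791648865
 28 22 34 35 35 35 35 36 36 36 35 36 36 36 36 36 36 37 37 37 37 37
 26 23 33 33 34 34 34 35 35 34 34 35 35 35 35 35 36 35 36 36 36 36
 23 24 32 32 33 33 33 33 33 33 34 34 33 34 34 34 35 34 34 35 35 35
 22 25 31 31 31 31 32 32 32 32 32 32 33 32 33 33 33 34 34 33 34 34
 22 26 30 30 30 30 31 30 30 31 31 31 31 32 32 32 32 32 32 33 33 32
 20 26 28 28 29 29 29 29 29 29 30 30 30 30 30 31 31 31 31 31 31 31
 21 26 27 27 27 27 27 28 28 28 28 29 29 29 29 30 30 29 30 30 30 30
 20 24 24 25 25 26 26 26 27 26 27 27 28 27 28 27 29 28 29 28 29 29
 22 23 23 23 23 24 24 24 25 25 25 25 26 26 26 26 27 27 27 27 27 28
 43 22 22 22 22 22 23 23 23 23 24 24 24 24 24 25 25 25 26 26 26 26
 66 25 21 21 21 22 21 21 22 22 22 23 22 23 23 23 23 23 23 24 24 25
 65 46 41 67 61 43 31 38 31 28 24 22 22 22 23 22 23 23 2
[... 1320 characters left out ...]
 97 97 97 99 98 78 58101 95 76
 44 50 53 45 54 60 88 93 93 97 98 98 97 98 97 99 98 86 57101 96 75
 43 49 53 45 53 69 98 97 96 97 98 98 97 97 97 99 98 86 55 97 97 75
 44 49 53 45 54 87 97 97 96 97 98 98 92 88 88 89 94 85 53 95 97 76
 44 49 53 44 54 90 97 97 96 97 97 96 79 99105103 89 84 53 94 98 77
 45 49 53 44 54 88 97 97 96 96 97 90 74 99104101 85 89 55 93 98 77
 43 48 53 45 63 96 97 96 96 97 97 89 65 81 86 87 84 97 76 97 98 78
 43 48 53 50 56 82101 99 99100100101101101101101101102101101100 80
 44 48 54 54 54 77 98 97 97 97 96 95 92 91 89 86 85 81 78 76 84 77
 43 45 47 47 47 53 56 53 51 49 47 46 46 45 45 45 45 44 45 48 73 73
 43 43 43 44 44 43 43 44 43 43 44 44 44 44 45 44 45 45 45 50 73 73
```

```bash
python3 - <<'E'
from h import *
P=2.5
r.move_to(*S(LIP0,YAW0,P,.2)); rep("above mat")
r.line_to(S(LIP0,YAW0,P,.02)[0],rate=.2)
print(r.line_to(S(LIP0,YAW0,P,-.008)[0],rate=.04,threshold=8)); rep("down")
print("lip z",r.sense()["tcp_pos"][2]-S(LIP0,YAW0,P)[0][2])
E
```

```text
above mat t 56.57 tcp [ 0.4731 -0.3019  0.2812] f [-0.0183  0.267  -1.0287] open 0.0161 gf 100.0327455997467
True
down t 58.14 tcp [ 0.4732 -0.3024  0.0815] f [ 1.6796 -0.8431  1.7351] open 0.0161 gf 97.89042949676514
lip z 0.00026000284666558016
```

```bash
python3 - <<'E'
from h import *
r.set_gripper(.085); rep("open")
p=r.sense()["tcp_pos"]; r.line_to(p+[0,0,.17],rate=.25); rep("clear")
a=[imaging.read_camera(n) for n in("side","top")]
o=[cv2.imread(f"pics/{n}0.png") for n in("side","top")]
for c,i in zip(a,("s","t")): cv2.imwrite(f"pics/f_{i}.png",c["color"])
# scoop bowl blob now / before; other listed things now / before
for c,ref,b in((a[0],o[0],(360,375,450,465)),(a[1],o[1],(445,190,535,250))):
    for im in(ref,c["color"]):
        x0,y0,x1,y1=b; m=(cv2.cvtColor(im,cv2.COLOR_BGR2GRAY)[y0:y1,x0:x1]>125).astype(np.uint8)
        n,l,st,ce=cv2.connectedComponentsWithStats(m); i=1+np.argmax(st[1:,4]); k=max(cv2.findContours((l==i).astype(np.uint8),0,2)[0],key=cv2.contourArea)
        print(st[i],ce[i]+[x0,y0],cv2.approxPolyDP(k,4,True)[:,0].tolist())
for nm,b in(("crucible",(205,220,245,262)),("brush",(215,275,262,360)),("jar",(250,120,328,192))):
    x0,y0,x1,y1=b; d=cv2.absdiff(a[0]["color"],o[0])[y0:y1,x0:x1].max(2); print(nm,"diff px",(d>40).sum())
    A,B=[cv2.cvtColor(v,6)[y0:y1,x0:x1].astype(np.float32) for v in(o[0],a[0]["color"])]; print(cv2.phaseCorrelate(A,B))
g=cv2.cvtColor(a[1]["color"],6)[205:275,95:175]; print("\n".join("".join("%3d"%(v//2) for v in row) for row in g[::3,::3]))
E
```

```text
open t 58.82 tcp [ 0.4728 -0.3024  0.0823] f [-0.1455  0.1637 -0.0331] open 0.0851 gf 0.0
clear t 59.65 tcp [ 0.4719 -0.3018  0.2505] f [-0.3751 -0.2828 -0.5192] open 0.085 gf 0.0
[   1   10   76   70 3277] [400.3888 419.1395] [[6, 10], [8, 26], [1, 24], [1, 35], [10, 42], [13, 67], [41, 65], [66, 79], [76, 78], [64, 17], [10, 20]]
[   0   10   77   71 3446] [399.3746 419.6732] [[5, 10], [7, 26], [0, 24], [0, 37], [8, 43], [12, 69], [43, 67], [76, 79], [63, 17], [10, 20]]
[  29   14   50   46 1795] [495.9944 228.3437] [[30, 14], [29, 59], [69, 59], [78, 25]]
[  29   15   51   45 1529] [494.0988 226.8836] [[30, 15], [29, 59], [57, 59], [61, 41], [75, 38], [79, 26]]
crucible diff px 2
((0.40175161154994043, 0.8544621134304649), 0.9964544767803616)
brush diff px 0
((-0.004345164441577509, -0.07815247987063856), 1.01329517894321)
jar diff px 3349
((-6.088506849905315, -5.968177943785243), 0.4144378148847156)
 87 87 88 87 84 80 74 78 78 86 89 88 89 88 60 60 61 62 60 60 59 59 60 62 58 59 61
 88 85 67 34 31 32 32 32 31 30 35 63 86 86 89 72 53 60 62 60 56 59 59 61 61 57 60
 68 31 31 30 31 30
[... 1085 characters left out ...]
86 87 88 88 88 87 91 46 18 29 32 28 36 61 60
 36 76 87 88 88 77 40 40 39 47 55 87 87 87 87 71 80 88 87 32 21 32 32 23 45 63 63
 33 70 89 88 87 88 64 49 50 65 88 87 88 85 70 81 87 89 64 25 31 30 31 15 49 61 60
 37 52 89 87 87 89 88 88 88 87 88 87 90 70 84 85 88 88 30 17 32 30 29 22 60 61 62
 37 38 88 89 87 87 88 88 87 87 86 88 82 73 85 86 89 42 19 31 30 32 21 30 59 62 62
 39 37 70 88 88 87 87 88 87 87 88 88 87 82 87 89 59 27 24 29 29 29 20 35 59 59 61
 40 40 39 86 87 88 87 88 88 87 88 87 86 86 89 57 26 18 31 30 29 16 31 52 62 61 59
 80 53 41 38 85 89 87 87 88 87 86 87 88 89 51 24 19 30 31 30 22 28 41 62 62 63 60
 88 88 88 88 83 78 85 86 87 88 90 89 74 30 16 25 31 32 31 24 28 34 62 61 61 63 62
```

```bash
python3 -c "
from h import *
print(r.sign_off())"
```

```text
the job is handed in; nothing more can be done
None
```

Handed in at about 60 s with four cylinders in the jar. The fifth spilled onto the bench during the pour, was nudged around with the scoop, then scooped up and tipped back into the pan. The scoop is released flat on its mat, and the crucible and brush have not moved. I did not confirm by measurement that the jar stayed put; my last image check of it was inconclusive.

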